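# Stand up two fallen valves, feel which holds its spool, show it to the camera

### The arm

A 6-joint arm with a two-finger parallel gripper is mounted at the origin on the work surface. World frame = base frame: x ahead of the robot, y to its left, z up, the work surface at z = 0. Lengths are in mm, angles in rad, forces in N, time in s.
With the tool pointing down it reaches from about 375 to 750 mm from the base axis. Payload 9 kg.
Tool frame: the origin (TCP) lies where the fingers leave the gripper's body, on its centre line; the fingertips stand 73 mm ahead of it and the grasp point (between the pads) lies 54 mm ahead of it (tip_extent is the distance from the TCP to the fingertips, in mm); z points along the fingers, y is the direction in which the jaws open and shut (so a half turn about z gives the same grasp; the last joint's range is limited). The gripper opens to 85 mm and grips with 20 to 120 N. Pads are 22 mm wide; open, the fingers measure 114 mm over their backs; the gripper's body (76 mm by 85 mm) begins 54 mm behind the grasp point. The pads swing forward as they close: fully open they stand 13 mm farther back than shut.
Start: joints at [1.001, 0.104, 0.097, 1.564, 0, 1.353], TCP at [206.755, 563.277, 303.931] pointing down, gripper open.
Joint ranges: [-2.99, 2.99], [-0.84, 1.86], [-1.1, 1.16], [-1.84, 2.11], [-1.51, 1.56], [-3.14, 3.14]. Speed limits (rad/s): [2.22, 2.22, 2.57, 3.14, 3.14, 3.14].

### API

Orientations are given as a 3x3 rotation matrix whose columns are the frame's x, y, z axes.
In Python, from cell import * gives the robot as it stands. Calls block until the motion is done:
- goto(position, orientation): joint-space move of the TCP to a pose.
- move_straight(position, attitude=None, speed=150, threshold=None): straight line of the TCP; attitude=None keeps the orientation; speed is the mean speed in mm/s. With threshold (N) it stops when the force on the tool has changed by that much, and returns True; else False.
- set_joints(angles): joint-space move.
- gripper_to(opening, grasp_force=None): finger opening in mm; grasp_force is the grip in N (None keeps the last); returns when the fingers have stopped.
- hold(seconds).
- solve_ik(position, orientation): joint angles nearest the present ones, or None.
- snapshot(name): name is "side" or "top"; returns the picture (480x640x3 uint8, red, green, blue); there is no depth.
- camera_model(name): a dict with "intrinsics" (3x3 intrinsics, pixels), "rvec" (rotation vector, rad) and "tvec" (3), from world to camera coordinates, as OpenCV has them. Camera axes: x right, y down, z forward; pixel columns grow to the right and rows downward; lengths in mm; the calibration is good to about 2 mm. A picture is of the moment at which its call begins. camera_model takes no time and is no camera call.
A pose or a line that the arm cannot do raises IKError and nothing moves.
- hand_in(): hands the job in, once; it reports no verdict.
Readings, each from a call of its own:
- get_time_s(): time.
- get_joint_positions(): joint angles.
- get_qd(): joint speeds.
- get_joint_torque(): joint torques, N m.
- get_eef_pos(): TCP position.
- get_tcp_rot(): TCP orientation.
- get_ft_force(): force on the tool from outside, world axes, zero at the start.
- get_wrist_torque(): the same for the moment, N m.
- get_width(): finger opening in mm.
Only numpy, scipy, OpenCV 4.12 (cv2) and the standard library are available. Lean on these libraries where they do the work, as an engineer would, in place of code of your own. Each camera call takes 0.05 s, during which the arm holds its last target.

### The job

Two identical-looking solenoid valves have fallen over in the lane, and only one has its heavy steel spool inside. Pick each up in turn, lifting it well clear of the lane to feel its weight, and stand it upright in the lane, coil on top, without toppling or shifting the air filters standing there. When both stand free, take the heavier one and finish while holding it in the gripper, upright and still, level with the inspection camera's lens and centred about 10 cm in front of it; the lighter one stays standing in the lane.

Things in the scene. Friction and masses are not known exactly. Their poses are not given: they have to be found in the camera images.
- valve_p_center (a point): Centre of one valve: aluminium block 46 x 46 x 62 mm tall, then a 4 mm plate, then a round coil 32 mm wide, 24 mm tall; 90 mm in all. Point is 45 mm above the underside, on the axis. z: underside to coil; x, y: square to the block's sides. Starts lying on a side, coil towards the robot (-x) within 0.4 rad, point 26 mm above the table. One valve weighs 0.24 to 0.29 kg, the other 0.57 to 0.68.
- valve_q_center (a point): Centre of the other valve, the same in every visible way: same shape, sizes, axes and lying start as valve_p_center. Either of the two may be the heavy one.
- lane: Flat grey mat 3 mm thick, fixed, 170 mm wide (its x), 580 mm long (its y), with an aluminium strip 8 mm high and 6 mm wide along each long side. Origin at the middle of its underside, at table level. Valves and filters rest on the mat.
- filter0_center (a point): centre of an air filter (at the lane's -y end), a bystander standing loose in the lane: round, 40 mm in diameter at its metal head, clear bowl below, 76 mm tall; the point is 38 mm above its underside. z up.
- filter1_center (a point): centre of an air filter (in the middle of the lane, between the valves), a bystander standing loose in the lane: round, 40 mm in diameter at its metal head, clear bowl below, 76 mm tall; the point is 38 mm above its underside. z up.
- filter2_center (a point): centre of an air filter (at the lane's +y end), a bystander standing loose in the lane: round, 40 mm in diameter at its metal head, clear bowl below, 76 mm tall; the point is 38 mm above its underside. z up.
- scope_lens (a point): Centre of the lens glass of the fixed inspection camera, 150 mm above the table: grey housing 60 x 46 x 46 mm, lens tube 34 mm wide and 30 mm long, on a post with a foot 90 x 80 mm. It looks level along this frame's -x, roughly towards the robot; z up. 10 cm in front means 100 mm along -x from here.
Things that resemble listed ones, but are neither listed nor needed, are in the scene too. Leave any blue or orange look-alike of the part that bears valve_q_center alone.

How it is judged:
By the outcome, as a careful person would: the job done as asked, in the order asked, and still so for the second after the job is handed in, while the arm keeps its last pose, push and grip.
It also fails if it takes over 70 s, if anything falls off the work surface, if the arm or the gripper's body presses on something with over 40 N, if the wrist force passes 120 N, or if a joint passes its speed limit or range.

## Working session

There is one attempt and no reset: what is moved stays moved. The work goes in short steps, each a Python script; the robot and the scene stay as the last script left them, time stands still between calls to the robot, and variables do not carry over. Pictures are saved under pics/ and viewed, and the job is handed in when it is done.

```bash
ls; mkdir -p pics
python3 - <<'E'
from cell import *
import cv2,numpy as np
for n in("side","top"):
    im=snapshot(n); cv2.imwrite(f"pics/{n}0.png",im[:,:,::-1]); m=camera_model(n); print(n,m)
    R=cv2.Rodrigues(np.array(m["rvec"],float))[0]; print(-R.T@np.array(m["tvec"]).ravel(),R)
print(get_time_s(),get_tcp_rot(),get_ft_force())
E
```

```text
pics
side {'intrinsics': array([[526.72553428,   0.        , 320.57443329],
       [  0.        , 526.72553428, 243.19828282],
       [  0.        ,   0.        ,   1.        ]]), 'rvec': array([ 2.18563401, -0.21947518,  0.10112127]), 'tvec': array([-478.1378587 ,  151.12017582, 1040.56468945])}
[ 327.60515785 -835.93419267  726.71650488] [[ 0.98082661 -0.19471029 -0.00818887]
 [-0.12029441 -0.57183773 -0.81149914]
 [ 0.15332453  0.79692503 -0.58429623]]
top {'intrinsics': array([[552.24689977,   0.        , 317.71622944],
       [  0.        , 552.24689977, 239.45769441],
       [  0.        ,   0.        ,   1.        ]]), 'rvec': array([ 2.08428754, -2.15394055,  0.22172272]), 'tvec': array([ -16.48908333,  489.50097387, 1127.62946075])}
[ 254.36192958  -19.44620039 1202.64423173] [[-0.03332244 -0.99943408  0.00459807]
 [-0.97941232  0.0317377  -0.19935953]
 [ 0.19910077 -0.01114656 -0.97991563]]
0.1 [[-9.38755152e-01  3.44584365e-01 -6.16093705e-04]
 [ 3.44584826e-01  9.38754699e-01 -9.55806688e-04]
 [ 2.49004819e-04 -1.10956499e-03 -9.99999353e-01]] [ 0.64356017 -0.61208206 -0.74940596]
```

View pics/side0.png

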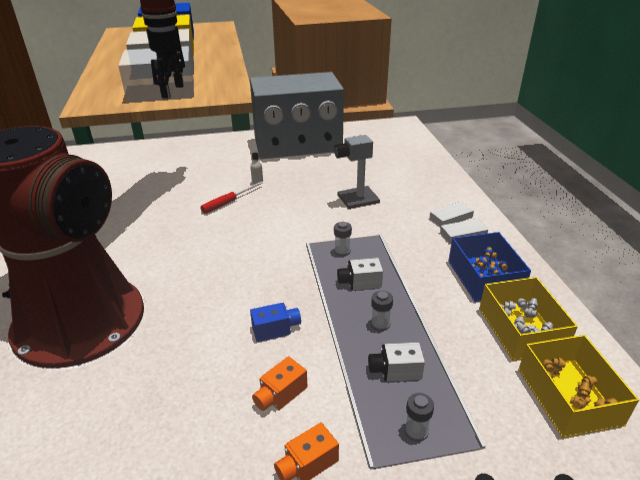

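View pics/top0.png

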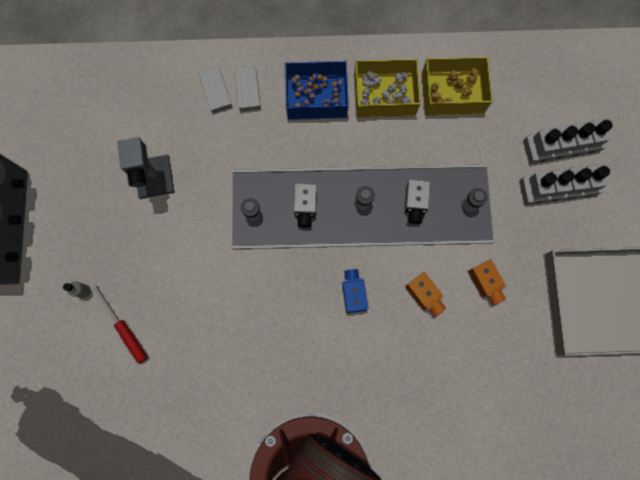

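The top view shows the lane at columns 233–492 and rows 168–247. The white valves are at about (305,200) and (418,197), the filters at (251,208), (365,197) and (477,199), and the scope at (133,155). Blue and orange look-alikes lie outside the lane. I'll zoom in to measure.

```bash
cat > h.py <<'E'
import cv2,numpy as np
from cell import *
def cam(n):
    m=camera_model(n); R=cv2.Rodrigues(np.array(m["rvec"],float))[0]
    return np.array(m["intrinsics"]),R,np.array(m["tvec"],float).ravel()
def ray(n,u,v):
    K,R,t=cam(n); d=R.T@np.linalg.inv(K)@np.array([u,v,1.]); return -R.T@t,d/np.linalg.norm(d)
def plane(n,u,v,z):
    o,d=ray(n,u,v); return o+d*(z-o[2])/d[2]
def two(a,b):
    o1,d1=ray("top",*a); o2,d2=ray("side",*b)
    A=np.array([d1,-d2]).T; s=np.linalg.lstsq(A,o2-o1,rcond=None)[0]
    p,q=o1+s[0]*d1,o2+s[1]*d2; return (p+q)/2,np.linalg.norm(p-q)
def proj(n,p):
    K,R,t=cam(n); q=K@(R@np.asarray(p,float)+t); return q[:2]/q[2]
E
python3 - <<'E'
import cv2
t=cv2.imread("pics/top0.png"); s=cv2.imread("pics/side0.png")
def c(im,x,y,w,h,k,f): cv2.imwrite(f,cv2.resize(im[y:y+h,x:x+w],None,fx=k,fy=k,interpolation=cv2.INTER_CUBIC))
c(t,230,160,265,95,3,"pics/t_lane.png")
c(t,100,120,90,90,6,"pics/t_scope.png")
c(s,320,125,80,90,6,"pics/s_scope.png")
E
```

```text
(no output)
```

View pics/t_lane.png

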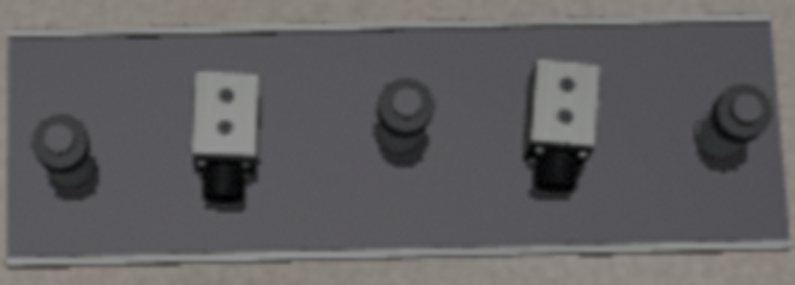

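View pics/t_scope.png

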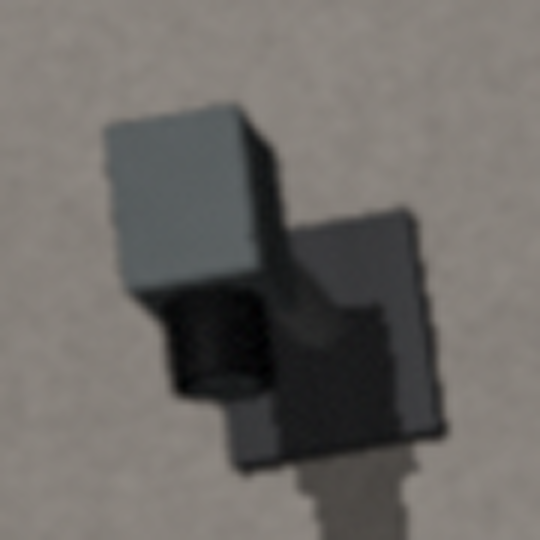

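View pics/s_scope.png

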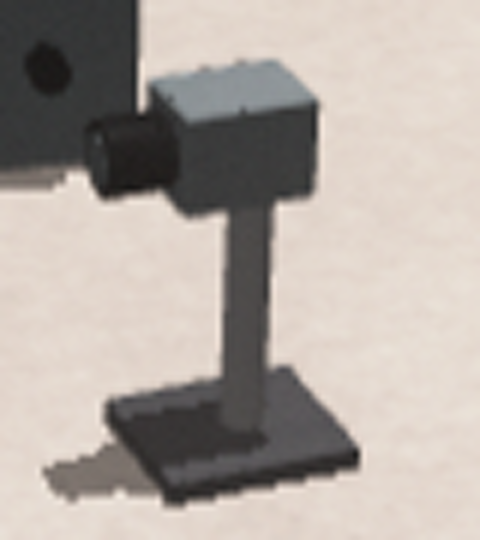

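The lane crop shows both valves' white top faces with coils pointing down (-x). The scope crops show the housing top's corners at about (105,128), (240,104), (262,275) and (133,292) in the 6x picture. Next I'll measure these properly.

Run:
```python
from h import *
t=cv2.imread("pics/top0.png"); s=cv2.imread("pics/side0.png")
k=cv2.resize(t[160:255,230:495],None,fx=6,fy=6,interpolation=cv2.INTER_CUBIC)
g=k.min(2); m=(g>125).astype(np.uint8)
cs,_=cv2.findContours(m,cv2.RETR_EXTERNAL,cv2.CHAIN_APPROX_NONE)
for c in cs:
    a=cv2.contourArea(c)
    if a<8000 or a>60000: continue
    pts=c.reshape(-1,2)/6-(1-1/6)/2*0+np.array([230,160])-0.4
    w=np.array([plane("top",u,v,49)[:2] for u,v in pts],np.float32)
    r=cv2.minAreaRect(w); print("valve face",r, cv2.boxPoints(r).round(1).tolist())
# lane corners
for u,v in [(8,36),(769,22),(788,246),(8,262)]: print("lane", plane("top",u/3+230,v/3+160,11).round(1))
for n,(u,v) in dict(f2=(61,139),f1=(407,103),f0=(745,108)).items():
    print(n,plane("top",u/3+230-.33,v/3+160-.33,79).round(1))
P=np.array([plane("top",u/6+100-.4,v/6+120-.4,173) for u,v in [(105,128),(240,104),(262,275),(133,292)]])
print(P.round(1)); d=(P[0]+P[1]-P[2]-P[3])/2; print("len",np.linalg.norm(d),"wid",np.linalg.norm(P[0]-P[1]),np.linalg.norm(P[3]-P[2]),"yaw",np.arctan2(d[1],d[0]))
f=(P[2]+P[3])/2; c=P.mean(0); u=d/np.linalg.norm(d); print("lens from front",f-30*u,"from centre",c-60*u)
# side view top corners
Q=np.array([plane("side",a/6+320-.4,b/6+125-.4,173) for a,b in [(150,86),(278,61),(318,101),(190,124)]]);print(Q.round(1),Q.mean(0))
print("tube front side z150", plane("side",98/6+320-.4,157/6+125-.4,150), "top", plane("top",228/6+100-.4,380/6+120-.4,150))
print(two((228/6+99.6,372/6+119.6),(98/6+319.6,157/6+124.6)))
```

```text
valve face ((459.10223388671875, -274.72845458984375), (235.2259521484375, 21.26322364807129), 88.13658905029297) [[444.70001220703125, -391.8999938964844], [465.8999938964844, -392.6000061035156], [473.6000061035156, -157.5], [452.29998779296875, -156.8000030517578]]Traceback (most recent call last):
  File "<stdin>", line 10, in <module>
  File "h.py", line 9, in plane
    o,d=ray(n,u,v); return o+d*(z-o[2])/d[2]
        ~~~^^^^^^^
  File "h.py", line 7, in ray
    K,R,t=cam(n); d=R.T@np.linalg.inv(K)@np.array([u,v,1.]); return -R.T@t,d/np.linalg.norm(d)
          ~~~^^^
  File "h.py", line 4, in cam
    m=camera_model(n); R=cv2.Rodrigues(np.array(m["rvec"],float))[0]
ValueError: time passes only in moves, steps and waits
```

```bash
python3 - <<'E'
import re
s=open("h.py").read().replace("def cam(n):","import functools\n@functools.lru_cache(None)\ndef cam(n):"); open("h.py","w").write(s)
E
cat > m.py <<'E'
from h import *
t=cv2.imread("pics/top0.png"); s=cv2.imread("pics/side0.png")
k=cv2.resize(t[177:238,238:485],None,fx=6,fy=6,interpolation=cv2.INTER_CUBIC)
g=k.min(2); m=(g>118).astype(np.uint8)
m=cv2.morphologyEx(m,cv2.MORPH_CLOSE,np.ones((25,25)))
cs,_=cv2.findContours(m,cv2.RETR_EXTERNAL,cv2.CHAIN_APPROX_NONE)
for c in cs:
    a=cv2.contourArea(c)
    if a<8000 or a>60000: continue
    pts=c.reshape(-1,2)/6+np.array([238,177])-0.4
    w=np.array([plane("top",u,v,49)[:2] for u,v in pts],np.float32)
    r=cv2.minAreaRect(w); print("valve face",r, cv2.boxPoints(r).round(1).tolist())
for u,v in [(8,36),(769,22),(788,246),(8,262)]: print("lane", plane("top",u/3+230,v/3+160,11).round(1))
for n,(u,v) in dict(f2=(61,139),f1=(407,103),f0=(745,108)).items():
    print(n,plane("top",u/3+230-.33,v/3+160-.33,79).round(1))
P=np.array([plane("top",u/6+100-.4,v/6+120-.4,173) for u,v in [(105,128),(240,104),(262,275),(133,292)]])
print(P.round(1)); d=(P[0]+P[1]-P[2]-P[3])/2; print("len",np.linalg.norm(d),"wid",np.linalg.norm(P[0]-P[1]),np.linalg.norm(P[3]-P[2]),"yaw",np.arctan2(d[1],d[0]))
f=(P[2]+P[3])/2; c=P.mean(0); u=d/np.linalg.norm(d); print("lens from front",f-30*u,"from centre",c-60*u)
Q=np.array([plane("side",a/6+320-.4,b/6+125-.4,173) for a,b in [(150,86),(278,61),(318,101),(190,124)]]);print(Q.round(1),Q.mean(0))
d=(Q[1]+Q[2]-Q[0]-Q[3])/2; u=d/np.linalg.norm(d);print("side yaw",np.arctan2(d[1],d[0]),"lens",Q.mean(0)-60*u)
print("tube front side z150", plane("side",98/6+320-.4,157/6+125-.4,150), "top", plane("top",228/6+100-.4,380/6+120-.4,150))
F=[plane("top",a/6+99.6,b/6+119.6,8) for a,b in [(405,205),(445,432),(240,470)]]; print("foot",np.round(F,1),np.arctan2(*(F[0]-F[1])[[1,0]]))
E
python3 m.py
```

```text
valve face ((583.3162231445312, -7.496837615966797), (44.57748794555664, 60.2924690246582), 85.81128692626953) [[551.5999755859375, -27.5], [611.7999877929688, -31.899999618530273], [615.0, 12.5], [554.9000244140625, 16.899999618530273]]
valve face ((583.2179565429688, -254.0666961669922), (44.17997741699219, 59.87349319458008), 82.23896789550781) [[550.5999755859375, -271.8999938964844], [609.9000244140625, -280.0], [615.9000244140625, -236.1999969482422], [556.5, -228.10000610351562]]
lane [657.9 153.6  11. ]
lane [ 650.8 -420.4   11. ]
lane [ 478.3 -418.1   11. ]
lane [484.9 154.1  11. ]
f2 [559.  107.6  79. ]
f1 [ 577.3 -136.    79. ]
f0 [ 566.1 -373.9   79. ]
[[674.4 357.4 173. ]
 [681.4 313.4 173. ]
 [622.1 304.5 173. ]
 [617.6 346.1 173. ]]
len 58.967513950396786 wid 44.54550687869057 41.921854869754625 yaw 0.17254139448862002
lens from front [590.26053851 320.14820916 173.        ] from centre [589.75196086 320.05957717 173.        ]
[[617.3 340.9 173. ]
 [675.4 353.6 173. ]
 [681.1 312.3 173. ]
 [624.7 302.3 173. ]] [649.65866974 327.26858236 173.        ]
side yaw 0.19564474723604197 lens [590.80331762 315.60464102 173.        ]
tube front side z150 [592.44392339 327.06639189 150.        ] top [594.1566548  321.83480002 150.        ]
foot [[707.2 303.    8. ]
 [617.1 286.2   8. ]
 [604.8 362.3   8. ]] 0.18454590613233499
```

```bash
cat >> h.py <<'E'
Z=np.array([0,0,1.])
def ori(yaw,a,s):
    u=np.array([np.cos(yaw),np.sin(yaw),0]); p=np.cross(Z,u)
    z=np.sin(a)*u-np.cos(a)*Z; y=s*p; x=np.cross(y,z); return np.array([x,y,z]).T
A40=np.radians(40)
A=dict(c=np.array([583.3,-7.5]),yaw=-.073)
B=dict(c=np.array([583.2,-254.1]),yaw=-.136)
def gpt(v,t,z):  # t mm toward coil from block centre
    u=np.array([np.cos(v['yaw']),np.sin(v['yaw'])]); return np.r_[v['c']-t*u,z]
def tcp(g,R): return np.asarray(g,float)-54*R[:,2]
E
python3 - <<'E'
from h import *
for nm,v in(("A",A),("B",B)):
  for s in (1,-1):
    for z in (33,90,250):
        R=ori(v['yaw'],A40,s); q=solve_ik(tcp(gpt(v,12,z),R),R); print(nm,"grasp",s,z,None if q is None else np.round(q,2))
    yaw=np.arctan2(*v['c'][::-1])
    for z in (47,120,250):
      for yw in (yaw,v['yaw']):
        R=ori(yw,np.radians(50),s); q=solve_ik(tcp(np.r_[v['c'],z],R),R); print(nm,"place",s,z,round(yw,2),None if q is None else np.round(q,2))
for s in (1,-1):
  for yw in (.18,.55):
    R=ori(yw,np.radians(50),s); q=solve_ik(tcp([492,301,150],R),R); print("lens",s,yw,None if q is None else np.round(q,2))
E
```

```text
A grasp 1 33 None
A grasp 1 90 None
A grasp 1 250 None
A place 1 47 -0.01 None
A place 1 47 -0.07 None
A place 1 120 -0.01 None
A place 1 120 -0.07 None
A place 1 250 -0.01 None
A place 1 250 -0.07 None
A grasp -1 33 None
A grasp -1 90 None
A grasp -1 250 None
A place -1 47 -0.01 None
A place -1 47 -0.07 None
A place -1 120 -0.01 None
A place -1 120 -0.07 None
A place -1 250 -0.01 None
A place -1 250 -0.07 None
B grasp 1 33 [-0.82 -0.44 -0.96  0.47  0.42 -0.56]
B grasp 1 90 [-0.82 -0.53 -0.91  0.61  0.42 -0.56]
B grasp 1 250 [-0.82 -0.62 -0.68  0.94  0.42 -0.56]
B place 1 47 -0.41 None
B place 1 47 -0.14 None
B place 1 120 -0.41 None
B place 1 120 -0.14 [-0.85 -0.69 -1.05  0.48  0.53 -0.51]
B place 1 250 -0.41 None
B place 1 250 -0.14 [-0.85 -0.77 -0.86  0.75  0.53 -0.51]
B grasp -1 33 [-0.82 -0.44 -0.96  0.47  0.42  2.58]
B grasp -1 90 [-0.82 -0.53 -0.91  0.61  0.42  2.58]
B grasp -1 250 [-0.82 -0.62 -0.68  0.94  0.42  2.58]
B place -1 47 -0.41 None
B place -1 47 -0.14 None
B place -1 120 -0.41 None
B place -1 120 -0.14 [-0.85 -0.69 -1.05  0.48  0.53  2.63]
B place -1 250 -0.41 None
B place -1 250 -0.14 [-0.85 -0.77 -0.86  0.75  0.53  2.63]
lens 1 0.18 None
lens 1 0.55 None
lens -1 0.18 None
lens -1 0.55 None
```

Run:
```python
from h import *
for nm,v in(("A",A),("B",B)):
    ok=[]
    for a in range(0,41,5):
        R=ori(v['yaw'],np.radians(a),1); 
        if all(solve_ik(tcp(gpt(v,12,z),R),R) is not None for z in (33,200)): ok.append(a)
    print(nm,"grasp tilts",ok)
for t in (50,60,70,80,90):
  for (x,y) in ((583,-7),(540,-7),(620,-7),(583,-254),(540,-254),(620,-254),(492,301)):
    ok=[]
    z=47 if y<200 else 150
    for az in range(-180,180,15):
        R=ori(np.radians(az),np.radians(t),1)
        if solve_ik(tcp([x,y,z],R),R) is not None and solve_ik(tcp([x,y,z+100],R),R) is not None: ok.append(az)
    print(t,x,y,ok)
```

```text
A grasp tilts [0, 5, 10, 15, 20, 25, 30, 35]
B grasp tilts [0, 5, 10, 15, 20, 25, 30, 35, 40]
50 583 -7 [-120, -105, -90, -75, -60, -45, 30, 45, 60, 75, 90, 105]
50 540 -7 [-135, -120, -105, -90, -75, -60, 45, 60, 75, 90, 105, 120]
50 620 -7 [-120, -105, -90, -75, -60, -45, -30, 30, 45, 60, 75, 90, 105]
50 583 -254 [-135, -120, -105, -90, -75, -60, 0, 15, 30, 45, 60, 75]
50 540 -254 [-150, -135, -120, -105, -90, -75, 15, 30, 45, 60, 75, 90]
50 620 -254 [-135, -120, -105, -90, -75, -60, -45, -30, -15, 0, 15, 30, 45, 60, 75]
50 492 301 [-90, -75, -60, -45, -30, -15, 60, 75, 90, 105, 120, 135]
60 583 -7 [-120, -105, -90, -75, -60, 45, 60, 75, 90]
60 540 -7 [-120, -105, -90, -75, -60, 45, 60, 75, 90, 105]
60 620 -7 [-105, -90, -75, -60, -45, 30, 45, 60, 75, 90]
60 583 -254 [-135, -120, -105, -90, -75, -60, 15, 30, 45, 60, 75]
60 540 -254 [-135, -120, -105, -90, -75, 15, 30, 45, 60, 75]
60 620 -254 [-120, -105, -90, -75, -60, 0, 15, 30, 45, 60]
60 492 301 [-75, -60, -45, -30, -15, 75, 90, 105, 120]
70 583 -7 [-105, -90, -75, -60, 45, 60, 75]
70 540 -7 [-105, -90, -75, -60, 45, 60, 75, 90]
70 620 -7 [-105, -90, -75, -60, -45, 45, 60, 75]
70 583 -254 [-120, -105, -90, -75, 15, 30, 45, 60]
70 540 -254 [-120, -105, -90, -75, 15, 30, 45, 60]
70 620 -254 [-120, -105, -90, -75, -60, 15, 30, 45, 60]
70 492 301 [-60, -45, -30, 75, 90, 105]
80 583 -7 [-90, -75, -60, 45, 60]
80 540 -7 [-90, -75, -60, 45, 60, 75]
80 620 -7 [-90, -75, -60, 45, 60]
80 583 -254 [-105, -90, -75, 15, 30, 45]
80 540 -254 [-105, -90, -75, 15, 30, 45]
80 620 -254 [-105, -90, -75, -60, 15, 30, 45]
80 492 301 [-45, -30, 75, 90]
90 583 -7 [-60]
90 540 -7 [-60]
90 620 -7 [-60, -45, 45]
90 583 -254 [-90, -75, 15]
90 540 -254 [-90, -75]
90 620 -254 [-90, -75, -60, 15]
90 492 301 [-30]
```

```bash
cat >> h.py <<'E'
TG=np.radians(35); TP=np.radians(55)
A.update(place=np.array([608.,3.]),az=np.radians(40)); B.update(place=np.array([600.,-256.]),az=np.radians(20))
A['b']=A['yaw'];
E
python3 - <<'E'
from h import *
for nm,v in(("A",A),("B",B)):
  for s in (1,-1):
    for z in (33,200):
        R=ori(v['yaw'],TG,s); q=solve_ik(tcp(gpt(v,12,z),R),R); print(nm,"grasp",s,z,None if q is None else np.round(q,2))
    for z in (46,100,200):
        R=ori(v['az'],TP,-s); q=solve_ik(tcp(np.r_[v['place'],z],R),R); print(nm,"place",-s,z,None if q is None else np.round(q,2))
E
```

```text
A grasp 1 33 [-0.31 -0.69 -1.09  0.57  0.14 -0.2 ]
A grasp 1 200 [-0.31 -0.8  -0.85  0.92  0.14 -0.2 ]
A place -1 46 [-0.62 -0.26 -0.88  0.61  0.92  1.99]
A place -1 100 [-0.62 -0.36 -0.85  0.74  0.92  1.99]
A place -1 200 [-0.62 -0.48 -0.74  0.96  0.92  1.99]
A grasp -1 33 [-0.31 -0.69 -1.09  0.57  0.14  2.95]
A grasp -1 200 [-0.31 -0.8  -0.85  0.92  0.14  2.95]
A place 1 46 [-0.62 -0.26 -0.88  0.61  0.92 -1.15]
A place 1 100 [-0.62 -0.36 -0.85  0.74  0.92 -1.15]
A place 1 200 [-0.62 -0.48 -0.74  0.96  0.92 -1.15]
B grasp 1 33 [-0.79 -0.37 -0.87  0.57  0.36 -0.56]
B grasp 1 200 [-0.79 -0.52 -0.66  0.92  0.36 -0.56]
B place -1 46 [-0.98 -0.07 -0.71  0.6   0.92  1.98]
B place -1 100 [-0.98 -0.16 -0.68  0.72  0.92  1.98]
B place -1 200 [-0.98 -0.28 -0.59  0.93  0.92  1.98]
B grasp -1 33 [-0.79 -0.37 -0.87  0.57  0.36  2.58]
B grasp -1 200 [-0.79 -0.52 -0.66  0.92  0.36  2.58]
B place 1 46 [-0.98 -0.07 -0.71  0.6   0.92 -1.17]
B place 1 100 [-0.98 -0.16 -0.68  0.72  0.92 -1.17]
B place 1 200 [-0.98 -0.28 -0.59  0.93  0.92 -1.17]
```

```bash
cat >> h.py <<'E'
A.update(tg=np.radians(30)); B.update(tg=np.radians(35))
def pick(v):
    R=ori(v['yaw'],v['tg'],1); g=gpt(v,12,33)
    return R,tcp(g,R)
def snap(tag):
    for n in("side","top"): cv2.imwrite(f"pics/{n}{tag}.png",snapshot(n)[:,:,::-1])
E
python3 - <<'E'
from h import *
R,p=pick(A)
gripper_to(85)
goto(p+[0,0,200],R)
print(get_time_s(),get_eef_pos(),p+[0,0,200],get_joint_positions())
d=np.array([0,0,1.])
move_straight(p-R[:,2]*60,R,speed=200)
snap("1"); print(get_time_s(),get_eef_pos())
E
```

```text
2.725 [544.49381643  -4.12319042 279.94925738] [544.40386936  -4.65552794 279.7653718 ] [-0.29687551 -0.67049255 -0.680126    1.04850326  0.11180644 -0.19528065]
3.7333 [515.50166276  -2.71394828 133.76562738]
```

View pics/side1.png

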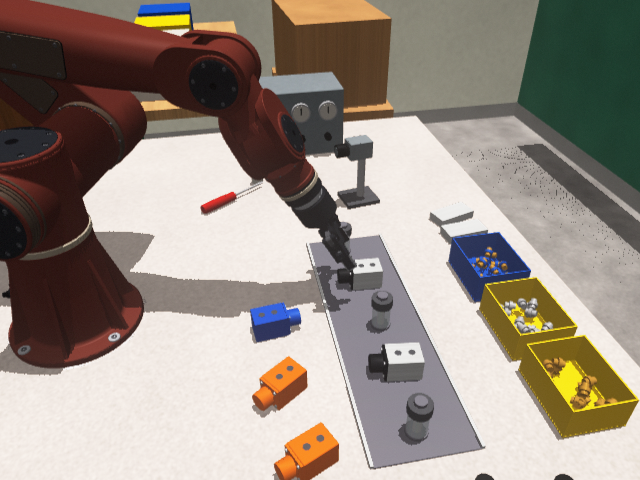

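View pics/top1.png

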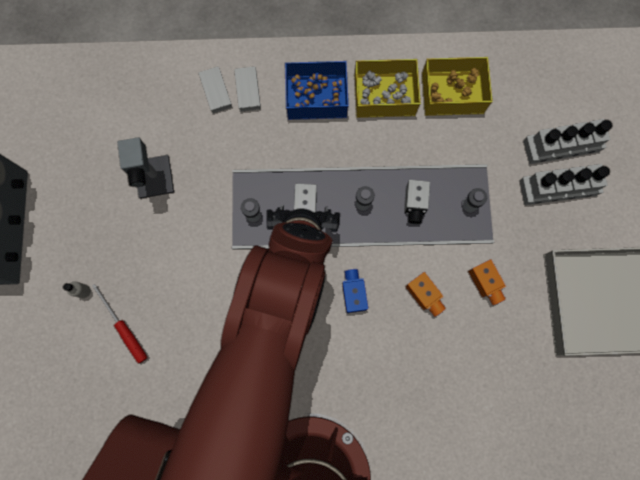

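The gripper is tilted over the far valve, with its fingers at (270–338, 218) in the top view straddling the block and clear of the filters. Next I'll descend, grip and lift.

Run:
```python
from h import *
R,p=pick(A)
f0=get_ft_force()
print(move_straight(p,R,speed=60,threshold=12), get_eef_pos()-p)
gripper_to(40,80); print("w",get_width(),get_ft_force()-f0)
move_straight(p+[0,0,190],R,speed=120); hold(0.4)
print("t",get_time_s(),"dF",[np.round(get_ft_force()-f0,2)],get_width()); snap("2")
```

```text
False [ 0.15247637 -0.03408064  0.41065048]
w 45.203084644867545 [-3.58133858  3.03382243  4.54623255]
t 7.4667 dF [array([ 0.49,  0.99, -5.82])] 44.9799912318034
```

View pics/side2.png

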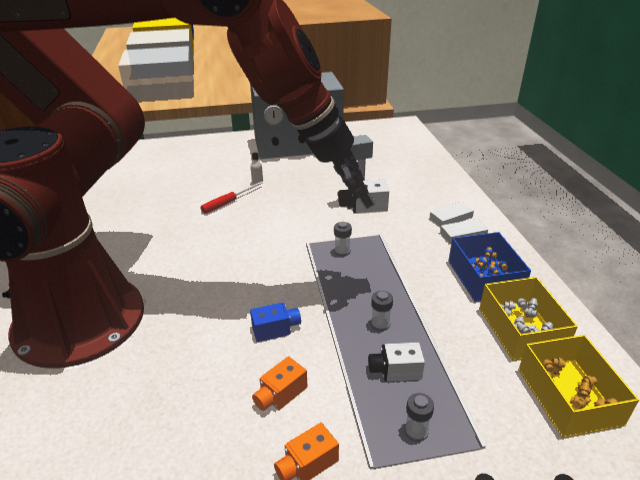

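The valve is 190 mm up and level in the grip, and it reads 5.8 N (about 0.59 kg), so it is probably the heavy one. Now I'll turn it upright and place it.

```bash
cat >> h.py <<'E'
def placepose(v):
    R=ori(v['az'],np.pi/2-v['tg'],-1); return R,tcp(np.r_[v['place'],46],R)
E
python3 - <<'E'
from h import *
R,p=placepose(A)
q=solve_ik(p+[0,0,150],R); print(np.round(q,2))
set_joints(q); hold(.2); print(get_time_s(),get_eef_pos()-p)
move_straight(p+[0,0,40],R,speed=150); hold(.2); snap("3"); print(get_time_s(),get_width())
E
```

```text
[-0.65 -0.49 -0.8   0.89  1.01  2.  ]
9.6583 [5.54400444e-02 1.20336274e-01 1.50136592e+02]
10.8417 45.27012035529342
```

View pics/side3.png

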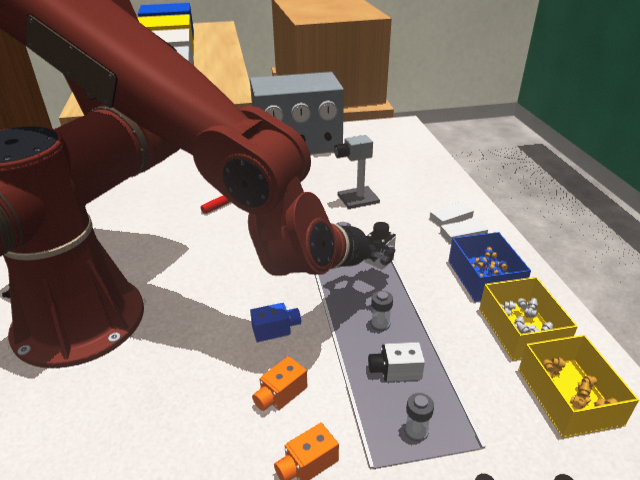

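View pics/top3.png

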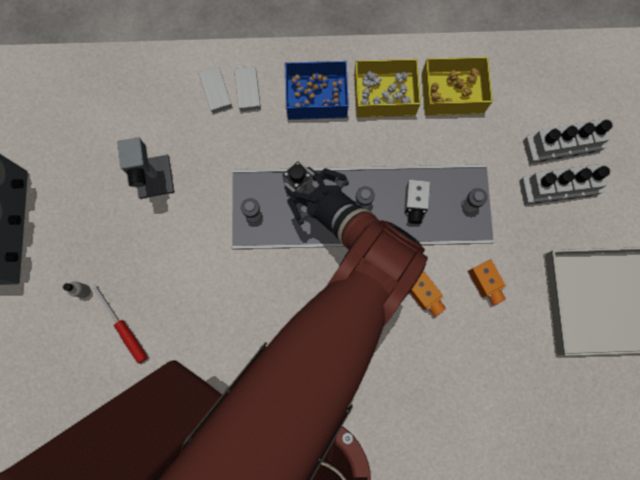

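The valve is held upright with its coil at about (296,172) in the top view, and the wrist is clear of the middle filter. It's a bit near the lane's far strip, so I'll shift it 10 mm inward and lower it.

```bash
sed -i 's/\[608.,3.\]/[597.,4.]/' h.py
python3 - <<'E'
from h import *
R,p=placepose(A)
move_straight(p+[0,0,12],R,speed=60); hold(.3); f0=get_ft_force()
r=move_straight(p-[0,0,5],R,speed=15,threshold=4); print(r,get_eef_pos()-p,get_ft_force()-f0,get_time_s())
E
```

```text
True [-0.01330267 -0.01539625 -0.58872382] [1.6557978  0.52272824 9.45995476] 12.6
```

Run:
```python
from h import *
R,p=placepose(A)
gripper_to(80); print(get_width(),get_time_s())
move_straight(get_eef_pos()-R[:,2]*130,R,speed=150)
snap("4"); print(get_time_s())
t=cv2.imread("pics/top4.png"); s=cv2.imread("pics/side4.png")
cv2.imwrite("pics/z4.png",np.hstack([cv2.resize(t[150:250,230:340],None,fx=4,fy=4,interpolation=2)[:400],cv2.resize(s[210:310,310:405],None,fx=4,fy=4,interpolation=2)[:400,:360]]))
```

```text
79.91203858022341 13.0417
14.1583
```

View pics/z4.png

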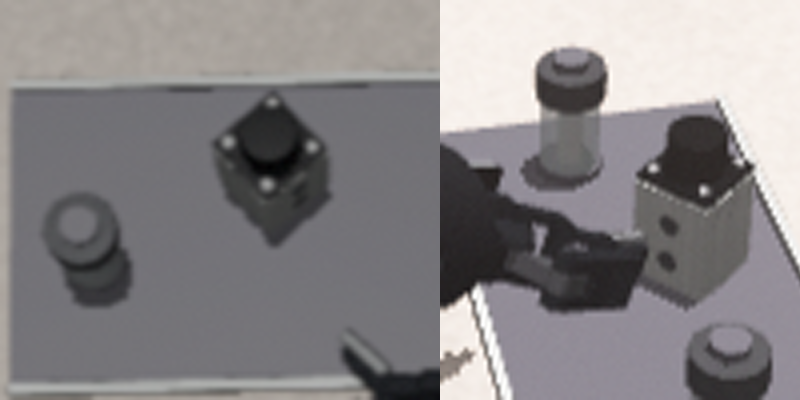

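View pics/side4.png

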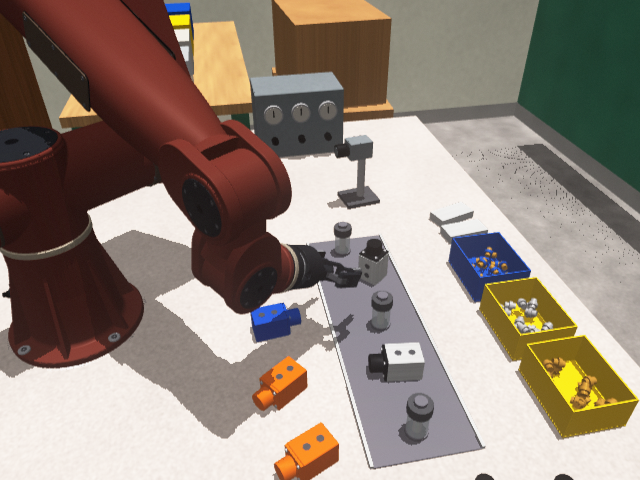

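The first valve stands upright and free, with its coil at (375,245) in the side view, and all the filters are where they were. Next I'll pick the second valve.

Run:
```python
from h import *
print(get_ft_force())
move_straight(get_eef_pos()+[0,0,150],speed=250)
R,p=pick(B)
gripper_to(85)
goto(p+[0,0,200],R)
move_straight(p-R[:,2]*60,R,speed=200); hold(.2); f0=get_ft_force()
print(move_straight(p,R,speed=60,threshold=12), get_eef_pos()-p)
gripper_to(40,80); print("w",get_width(),get_ft_force()-f0)
move_straight(p+[0,0,190],R,speed=120); hold(0.4)
print("t",get_time_s(),"dF",np.round(get_ft_force()-f0,2),get_width()); snap("5")
R,p=placepose(B); print(solve_ik(p+[0,0,150],R),solve_ik(p,R))
```

```text
[ 0.80851229 -0.57297658  0.38630556]
False [ 0.08486477 -0.15644071  0.40493008]
w 44.767247563151535 [-3.16401921  1.0155939   3.8550742 ]
t 21.7167 dF [ 0.11  0.47 -3.28] 44.83072925344553
[-0.98067486 -0.27193719 -0.59278751  0.9213663   0.91977865  1.97571367] [-0.98067486 -0.06709098 -0.70670339  0.60260421  0.91977865  1.97571367]
```

View pics/side5.png

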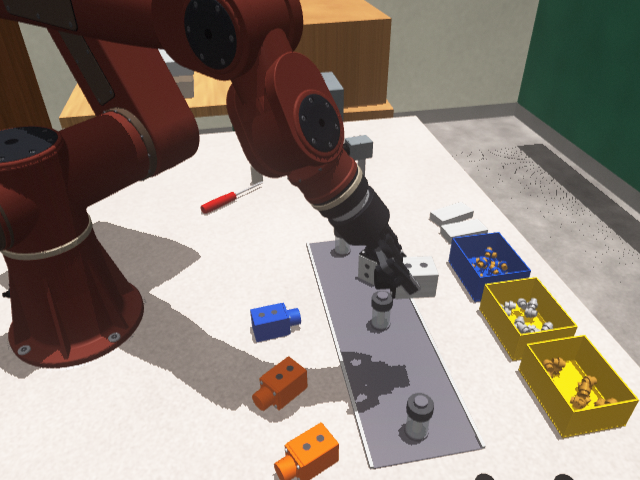

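The second valve is lifted and reads 3.3 N against 5.8 N, so the first valve is the heavy one. I'll stand this one up.

```bash
sed -i 's/\[600.,-256.\]/[592.,-256.]/' h.py
python3 - <<'E'
from h import *
R,p=placepose(B)
set_joints(solve_ik(p+[0,0,150],R)); hold(.1)
move_straight(p+[0,0,12],R,speed=120); hold(.3); f0=get_ft_force(); snap("6")
r=move_straight(p-[0,0,5],R,speed=15,threshold=4); print(r,get_eef_pos()-p,get_ft_force()-f0,get_time_s())
E
```

```text
True [ 0.03763184 -0.02696122 -0.07608924] [ 1.39110701 -1.3153795   5.69258038] 26.5583
```

View pics/side6.png

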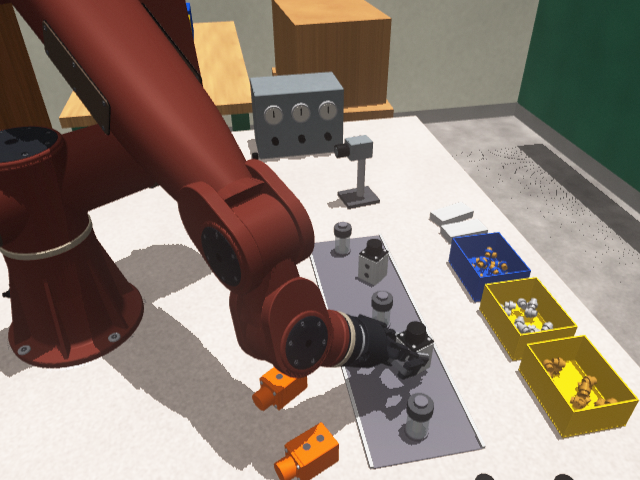

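The second valve is upright just above the mat, with its coil at (417,330), and contact came at the expected height. I'll release, back off and look.

Run:
```python
from h import *
R,p=placepose(B)
gripper_to(80)
move_straight(get_eef_pos()-R[:,2]*130,R,speed=150)
move_straight(get_eef_pos()+[0,0,150],R,speed=250)
snap("7"); print(get_time_s())
t=cv2.imread("pics/top7.png")
cv2.imwrite("pics/z7.png",cv2.resize(t[160:255,230:495],None,fx=3,fy=3,interpolation=2))
cv2.imwrite("pics/z7b.png",cv2.resize(t[165:225,275:335],None,fx=10,fy=10,interpolation=2))
```

```text
28.8667
```

View pics/z7.png

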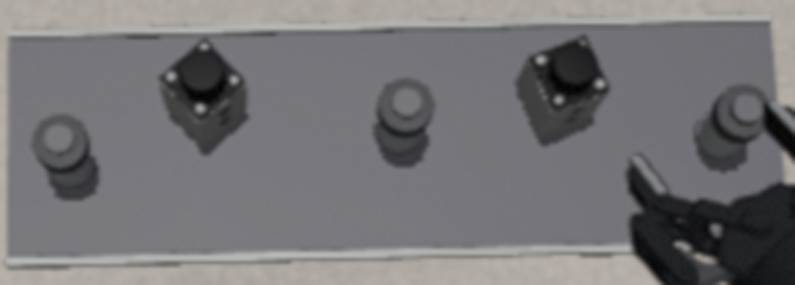

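View pics/side7.png

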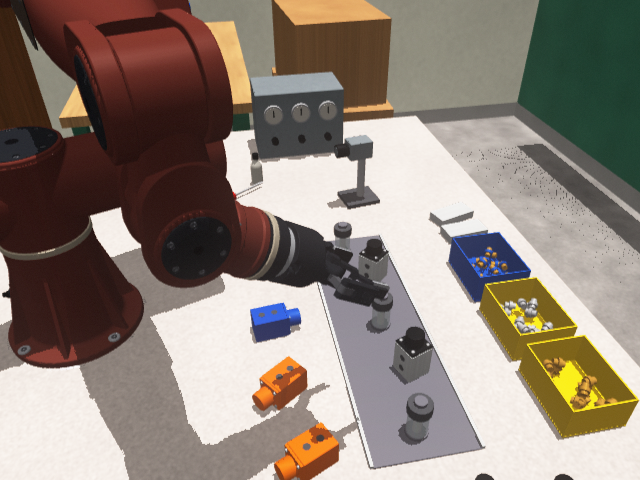

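View pics/z7b.png

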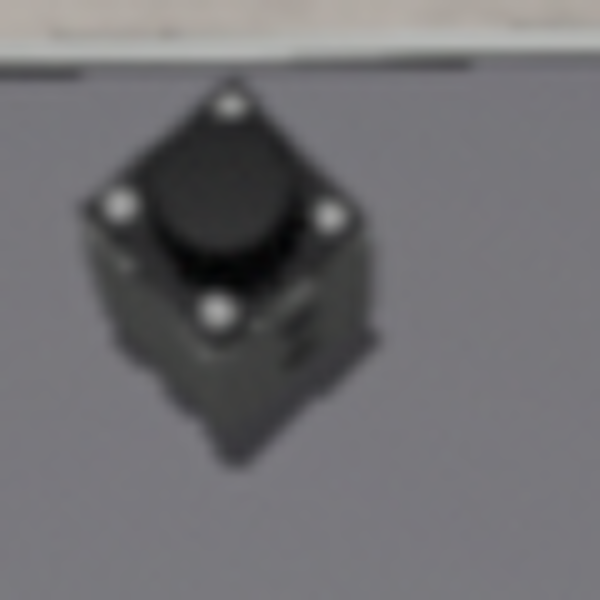

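Both valves stand upright and free, and all three filters are unmoved. The heavy valve's plate screws are at (298,175), (287,185), (308,186) and (297,196). I'll locate it from those and regrasp it from above.

Run:
```python
from h import *
S=np.array([plane("top",u/10+275-.45,v/10+165-.45,69.5) for u,v in [(230,105),(122,205),(330,215),(217,312)]])
c=S.mean(0); print(S.round(1),c)
e=S[0]-S[1]; e2=S[2]-S[3]; f=S[1]-S[3]; f2=S[0]-S[2]
for w in (e,e2,f,f2): print(np.linalg.norm(w),np.degrees(np.arctan2(w[1],w[0])))
for az in (40,-50):
  for s in (1,-1):
    R=ori(np.radians(az),0,s)
    for z in (57,200): 
        q=solve_ik(tcp([c[0],c[1],z],R),R); print(az,s,z,None if q is None else q.round(2))
for az in (0,10,45,-45,90):
    R=ori(np.radians(az),0,-1); q=solve_ik(tcp([492,301,162],R),R); print("lens",az,None if q is None else q.round(2))
```

```text
[[626.9   6.2  69.5]
 [605.3  29.8  69.5]
 [601.6 -14.5  69.5]
 [580.9  10.2  69.5]] [603.6781559    7.91493427  69.5       ]
32.01185247179202 -47.59389007617795
32.20743098147839 -49.986074969353034
31.303866807194428 38.93719102926562
32.63653252716144 39.37353318976027
40 1 57 [-0.2   0.17 -0.18  1.22  0.   -0.9 ]
40 1 200 [-0.2   0.11  0.01  1.47  0.   -0.9 ]
40 -1 57 [-0.2   0.17 -0.18  1.22  0.    2.24]
40 -1 200 [-0.2   0.11  0.01  1.47  0.    2.24]
-50 1 57 [-0.2   0.17 -0.18  1.22  0.    0.67]
-50 1 200 [-0.2   0.11  0.01  1.47  0.    0.67]
-50 -1 57 [-0.2   0.17 -0.18  1.22  0.   -2.47]
-50 -1 200 [-0.2   0.11  0.01  1.47  0.   -2.47]
lens 0 [ 0.32  0.03 -0.13  1.4   0.   -2.82]
lens 10 [ 0.32  0.03 -0.13  1.4   0.   -2.99]
lens 45 [ 0.32  0.03 -0.13  1.4   0.    2.68]
lens -45 [ 0.32  0.03 -0.13  1.4   0.   -2.03]
lens 90 [ 0.32  0.03 -0.13  1.4   0.    1.89]
```

Run:
```python
from h import *
c=np.array([603.7,7.9]); R=ori(np.radians(40),0,1)
p=tcp(np.r_[c,54],R)
move_straight(get_eef_pos()+[0,0,60],speed=250)
gripper_to(85)
goto(p+[0,0,130],R); snap("8"); hold(.2); f0=get_ft_force()
print(get_time_s(),move_straight(p,R,speed=80,threshold=10),get_eef_pos()-p)
gripper_to(40,80); print(get_width(),get_ft_force()-f0,get_time_s())
move_straight(p+[0,0,150],R,speed=120); hold(.3); print(get_ft_force()-f0,get_width(),get_time_s()); snap("9")
for n in ("top","side"): print(n,proj(n,[590.4,318,150]),proj(n,[590.4,318,150])-np.array({"top":[100,120],"side":[320,125]}[n]))
```

```text
31.8917 False [ 0.32270507 -0.05268105  0.5521797 ]
44.84795041247328 [0.51312023 0.78618884 4.13302496] 34.1167
[ 0.13201581  0.22131757 -4.72479188] 44.24078610647599 35.8167
top [139.48067022 184.69172329] [39.48067022 64.69172329]
side [335.92537497 152.43492935] [15.92537497 27.43492935]
```

View pics/side8.png

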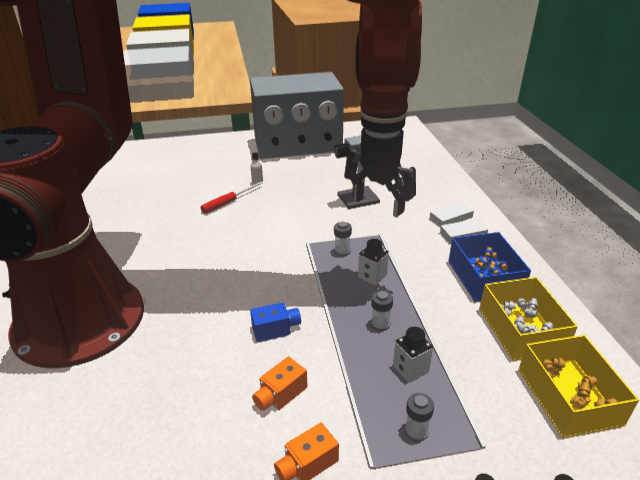

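View pics/side9.png

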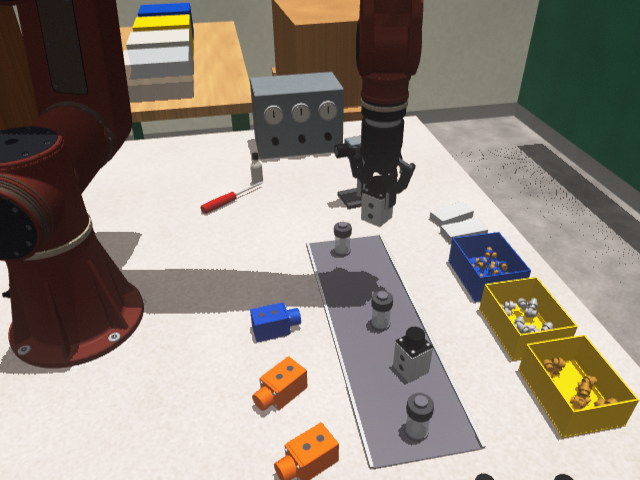

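The valve is held upright over the lane. I'll average the weight reading, then move to the lens.

Run:
```python
from h import *
F=[]
for _ in range(20): hold(.03); F.append(get_ft_force())
print("F",np.mean(F,0),np.std(F,0))
lens=np.array([590.4,320]); u=np.array([np.cos(.184),np.sin(.184)]); t=lens-100*u
# gripped at grasp z 54.55 <-> valve point z 48
R=ori(.184,0,1); p=tcp(np.r_[t,150+6.5],R)
goto(p+[0,0,48],R); move_straight(p,R,speed=80); hold(.5)
print(t,get_eef_pos()-p,get_tcp_rot().round(4)[:,2],get_width(),get_time_s()); snap("10")
a=cv2.imread("pics/top10.png")[110:250,80:240]; b=cv2.imread("pics/side10.png")[70:230,240:400]
cv2.imwrite("pics/z10.png",np.hstack([cv2.resize(a,(400,350),interpolation=2),cv2.resize(b,(350,350),interpolation=2)]))
F=[]
for _ in range(10): hold(.03); F.append(get_ft_force())
print(np.mean(F,0))
```

```text
F [-0.02173965  0.05558268 -5.58798852] [0.46036924 0.48755435 0.57727215]
[492.08802943 301.70364945] [0.01605023 0.00158452 0.06685388] [ 0.  0. -1.] 45.04450377408962 39.0333
[-0.27116729  0.2343154  -5.65061913]
```

View pics/z10.png

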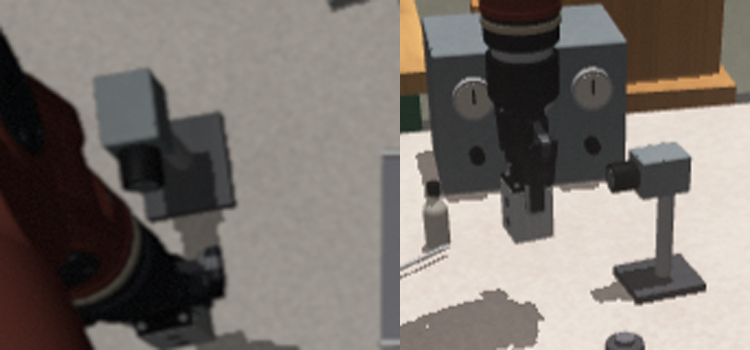

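View pics/side10.png

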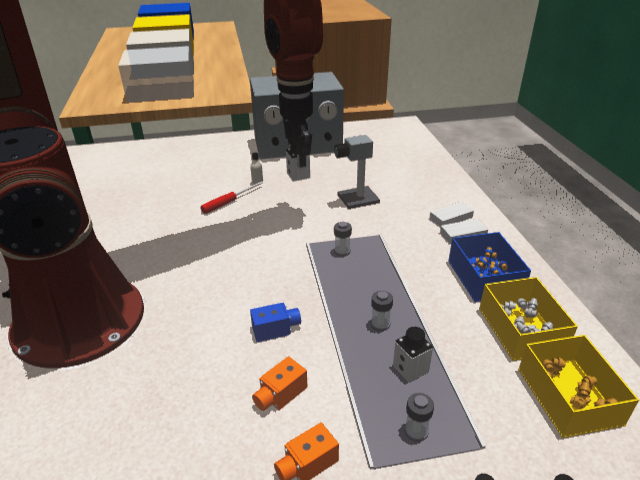

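View pics/top10.png

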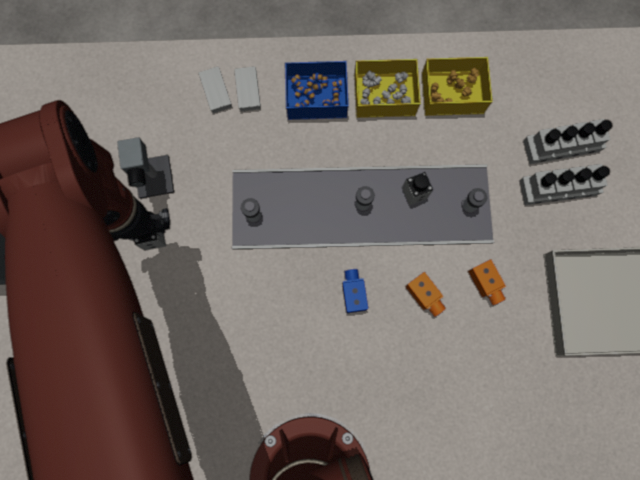

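The heavy valve is upright at about (298,165) in the side view, in front of the lens. The light one stands in the lane at (419,185) in the top view, and the filters are unchanged. As a last check, I'll compare the predicted block corners with the picture.

Run:
```python
from h import *
im=cv2.imread("pics/side10.png"); k=cv2.resize(im[120:210,255:345],None,fx=6,fy=6,interpolation=2)
u=np.array([np.cos(.184),np.sin(.184),0]); l=np.cross(Z,u); c=np.array([492.1,301.7,150])
for z in(-45,17):
  for a,b in((-1,-1),(1,-1),(-1,1)):
    q=(proj("side",c+23*a*u+23*b*l+Z*z)-[255,120]+.4)*6; cv2.circle(k,tuple(int(x) for x in q),4,(0,0,255),1)
cv2.imwrite("pics/z11.png",k)
```

```text
(no output)
```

View pics/z11.png

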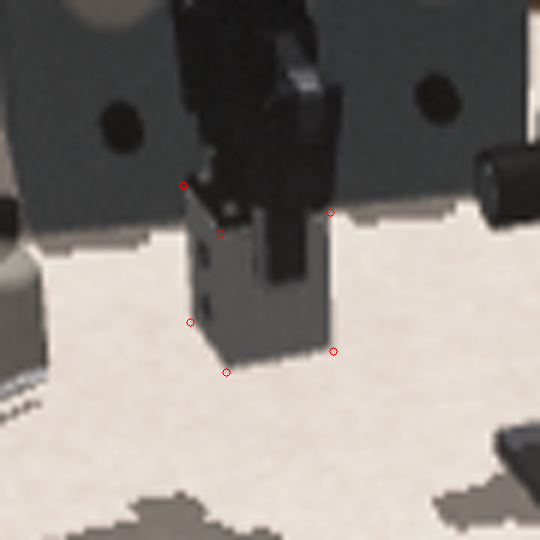

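The predicted corners match the picture to about 1 px. The lens shows the same small vertical offset, so the valve and lens are level relative to each other. Handing in.

Run:
```python
from cell import *
print(abs(get_qd()).max(),get_width(),get_time_s()); hand_in()
```

```text
0.0021914014222265007 44.70584117455136 39.4667
the job is handed in; nothing more can be done
```

I lifted both valves about 190 mm to weigh them, stood each upright and free in the lane, then took the heavier one to the inspection camera. I handed in at 39.5 s of the 70 s, with it held upright in the gripper.

- **Weights:** The heavy valve is the one that lay towards the +y end; it read 5.8 N when lifted and 5.6 N averaged later. The other read 3.3 N. These were noisy: the light valve's 3.3 N is above its stated range (2.4–2.8 N), and one later reading of the heavy one was 4.7 N. The difference was still clear.
- **Final pose:** The valve's centre is at about (492, 302, 150) mm, 100 mm in front of the lens, which I estimated at (590, 320, 150). The tool points straight down, and the arm was still (joint speeds about 0.002 rad/s).
- **Last pictures:** The light valve stands in the lane, the filters look unmoved and I left the blue and orange look-alikes alone.
- **Disagreements:** The two cameras' lens estimates differed by about 4 mm sideways. In the side view, the held valve and the lens both appeared about 1 px higher than calculated, within the stated calibration error.

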